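Lift the red-handled nest plate off its locating pins

TASK

Take hold of the nest plate with the red grip and lift it straight up off its two locating pins, keeping it level, then lower it flat onto the floor of the wooden tray with the dark red lining before letting go of it. The plate with the blue grip still carries its parts: leave it where it is.

Things in the scene. Friction and masses are not known exactly. Their poses are not given: they have to be found in the camera images.
- red_grip (a point): Loose aluminium nest plate, 120 (x) by 80 (y) by 10 mm, about 0.4 kg, two 12.5 mm holes 48 mm from its middle along +x and -x. In the middle of its top a red upright bar, 50 (x) by 16 (y) mm, 42 mm tall: grasp it across y. This point is in the bar, on the plate's centre line, 35 mm above the plate's underside, 17 mm below the bar's top. x along the bar, z up.
- fixture_red: Fixed dark steel block under the red-gripped plate, 140 (x) by 100 (y) by 20 mm tall; two upright 10 mm pins 48 mm from its middle along +x and -x reach 35 mm above its top. The plate lies flat on it, the pins through its holes: a 35 mm lift clears them. Origin: centre of the block's underside, on the table; z up.
- tray_floor (a point): Middle of the floor of the fixed, empty, open wooden tray with a dark red lining: 184 (x) by 144 (y) mm inside, 200 by 160 outside, wall tops 16 mm above this floor. The point is on the floor's upper face, 6 mm above the table; x along the tray's long side, z up. A plate lying flat in it has its grip point 35 mm above this point.
- blue_grip (a point): The same point on the other nest plate, of the same shape but with a blue bar and two brass bushes standing on it, on a fixture of its own like the first. To be left alone.
Things that resemble listed ones, but are neither listed nor needed, are in the scene too. What is shaped like the fixture_red but pink is not meant.

How it is judged:
By the outcome, as a careful person would: the job done as asked, in the order asked, and still so for the second after the job is handed in, with the robot touching nothing.
It also fails if it takes over 51 s, if anything falls off the work surface, if the arm or the gripper's body presses on something with over 40 N, if the wrist force passes 120 N, or if a joint passes its speed limit or range.

ROBOT

A 6-joint arm with a two-finger parallel gripper is mounted at the origin on the work surface. World frame = base frame: x ahead of the robot, y to its left, z up, the work surface at z = 0. Lengths are in mm, angles in rad, forces in N, time in s.
With the tool pointing down it reaches from about 225 to 725 mm from the base axis. Payload 3.1 kg.
Tool frame: the origin (TCP) lies midway between the tips of the shut fingers; the grasp point (between the pads) lies 19 mm behind it; z points along the fingers, y is the line along which they close (so a half turn about z gives the same grasp; the last joint's range is limited). The gripper opens to 85 mm and grips with 20 to 120 N. Pads are 22 mm wide; open, the fingers measure 114 mm over their backs; the gripper's body (76 mm by 85 mm) begins 54 mm behind the grasp point. The pads swing forward as they close: fully open they stand 13 mm farther back than shut.
Start: joints at [0.986, 0.048, 0.099, 1.622, 0, 1.443], TCP at [231.572, 471.16, 231.312] pointing down, gripper open.
Joint ranges: [-2.91, 2.91], [-0.99, 1.94], [-1.21, 1.42], [-2.12, 2.29], [-1.49, 1.47], [-3.14, 3.14]. Speed limits (rad/s): [2.79, 2.79, 3.14, 3.14, 3.14, 3.14].

INTERFACE

Orientations are given as a unit quaternion [x, y, z, w].
In Python, from station import arm gives the robot as it stands.
- The arm moves only by the tool play_rows, never from a script. Its argument "moves" is a list that holds one entry, the list of rows, each a list of 5 numbers: the opening, from 0 (shut) to 1 (fully open), then the shift along the tool's x, y, z in m, then the turn about the tool's z in rad. A call has 1 to 10 rows; each row shifts and turns the commanded pose from where the row before left it, along the tool's axes as they then stand; what a row does not reach is not made up. A row lasts 1/8 s, in which the tool goes at most 62.5 mm and 10.7 degrees, less where a joint would pass 70% of its speed; a pose out of reach is approached as far as the arm can. A call with a gripper value outside its range is refused whole. The fingers move at their own pace and stop on an object; the grip force is fixed at half the most. Time passes only in rows, so rows that do not move let the fingers close. It gives the time, the measured TCP pose, the force, the opening and the grip force at its end, in the units of the state.
- arm.read_state(): the state, without advancing time (a new reading comes with each control period).
- arm.read_camera(name): name is "scene" or "top" or "wrist"; returns the picture (400x640x3 uint8, red, green, blue); there is no depth.
- arm.camera_info(name): a dict with "mtx" (3x3 intrinsics, pixels), "distortion" ([k1, k2, p1, p2, k3] as OpenCV has them; the pictures are not rectified), "T" (4x4, takes a point from camera to world coordinates). Camera axes: x right, y down, z forward; pixel columns grow to the right and rows downward; lengths in mm; the calibration is good to about 2 mm. A picture is of the moment at which its call begins: read the wrist's pose just before it. camera_info takes no time and is no camera call; for the wrist camera it gives the pose at the moment of the call.
- arm.job_done(): hands the job in; it is judged then, once.
The state is a dict: "time_s": time; "qpos": joint angles; "qvel": joint speeds; "joint_efforts": joint torques, N m; "ee_pos": TCP position; "orientation": TCP orientation; "wrist_force": force on the tool from outside, world axes, zero at the start; "wrist_torque": the same for the moment, N m; "finger_gap": finger opening in mm; "grasp_force": force on a finger pad.
Only numpy, scipy, OpenCV 4.12 (cv2) and the standard library are available. Lean on these libraries where they do the work, as an engineer would, in place of code of your own. Each camera call takes 0.05 s, during which the arm holds its last target. There are 200 camera calls.

## Working session

There is one attempt and no reset: what is moved stays moved. The work goes in short steps, Python scripts to look and compute and a tool call to move; the robot and the scene stay as the last step left them, time stands still between calls to the robot, and variables do not carry over. Pictures are saved under pics/ and viewed, at most 10 in all, crops included, and the job is handed in when it is done.

Besides the shell and the picture viewer there is one more tool, called by a JSON object that holds its "fn" and its "kwargs", one argument or row to a line. play_rows: Moves the arm, as the interface text tells. Its arguments: {"type":"object","properties":{"moves":{"type":"array"}},"required":["moves"]}

```bash
mkdir -p pics
python3 - <<'E'
from station import arm
import cv2
for n in("top","scene"):
    cv2.imwrite(f"pics/{n}0.png",arm.read_camera(n)[:,:,::-1])
s=arm.read_state();print(s)
print(arm.camera_info("top"))
E
```

```text
{'time_s': 0.1, 'qpos': array([9.86219653e-01, 4.87245791e-02, 9.77526068e-02, 1.62196827e+00,
       1.38748492e-05, 1.44299489e+00]), 'qvel': array([-0.00068207, -0.00132112,  0.00375507, -0.00018906, -0.00053444,
        0.00052492]), 'joint_efforts': array([ 2.19666479e-03, -3.39850438e+01,  3.20936286e+01,  1.58369564e-02,
       -2.01285593e-04, -7.22483492e-06]), 'ee_pos': array([231.26382023, 470.72130873, 230.20831989]), 'orientation': array([ 2.26407184e-01,  9.74032155e-01, -1.00225334e-03, -3.80298586e-04]), 'wrist_force': array([-0.31483993,  0.88072854,  0.14482551]), 'wrist_torque': array([ 0.03037963, -0.03336556,  0.05113505]), 'grasp_force': 0.0, 'finger_gap': 85.37061073143447}
{'mtx': array([[374.04973194,   0.        , 316.7835434 ],
       [  0.        , 374.04973194, 197.94752483],
       [  0.        ,   0.        ,   1.        ]]), 'distortion': array([-0.08050035,  0.        ,  0.        ,  0.        ,  0.        ]), 'T': array([[-1.89992296e-02, -9.81189127e-01,  1.92111756e-01,
         3.03186170e+02],
       [-9.99800799e-01,  1.98200192e-02,  2.35145646e-03,
         1.79098965e+01],
       [-6.11488220e-03, -1.92028811e-01, -9.81370238e-01,
         1.05584041e+03],
       [ 0.00000000e+00,  0.00000000e+00,  0.00000000e+00,
         1.00000000e+00]])}
```

View pics/top0.png

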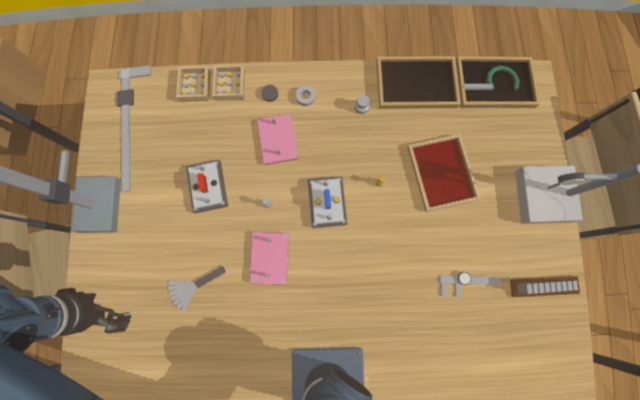

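View pics/scene0.png

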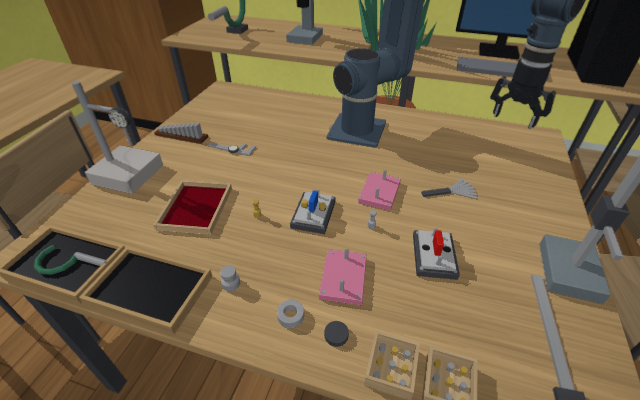

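The top view shows three loose candidates: a red-bar plate at about (203,185), a blue-bar plate with brass bushes at (327,201), and pink blocks with pins but no plate at (277,139) and (269,258). The red-bar plate fits the description. The dark red tray at (441,173) is the target, and the black trays at (417,82) and (497,82) are not. Next I'll confirm with a crop and measure.

```bash
cat > h.py <<'E'
import numpy as np, cv2
def world(info,uv,z):
    n=cv2.undistortPoints(np.float64(uv).reshape(-1,1,2),info["mtx"],info["distortion"]).reshape(-1,2)
    d=np.c_[n,np.ones(len(n))]@info["T"][:3,:3].T; o=info["T"][:3,3]
    return o+d*((z-o[2])/d[:,2])[:,None]
def blob(mask):
    n,l,s,c=cv2.connectedComponentsWithStats(mask.astype(np.uint8))
    i=1+s[1:,4].argmax(); return l==i
def rect(info,m,z):
    v,u=np.nonzero(m); P=world(info,np.c_[u,v],z)[:,:2]
    (c,(w,h),a)=cv2.minAreaRect(P.astype(np.float32))
    if w<h: a+=90;w,h=h,w
    return np.round(c,1),round(w,1),round(h,1),round((a+90)%180-90,1)
E
python3 - <<'E'
from h import *
from station import arm
im=cv2.imread("pics/top0.png");info=arm.camera_info("top")
hsv=cv2.cvtColor(im,cv2.COLOR_BGR2HSV);H,S,V=[hsv[...,i].astype(int) for i in range(3)]
red=((H<8)|(H>172))&(S>150)
b=red.copy();b[:,260:]=0;b=blob(b); t=red.copy();t[:,:380]=0;t=blob(t)
print("bar z72",rect(info,b,72),"z65",rect(info,b,65),b.sum()); print("tray floor",rect(info,t,6),t.sum())
pl=(S<60)&(V>110);pl[:,:180]=0;pl[:,235:]=0;pl[:150]=0;pl[220:]=0
pl=blob(pl|b);print("plate z30",rect(info,pl,30))
a=cv2.resize(im[145:225,165:245],(400,400),interpolation=cv2.INTER_CUBIC)
c=cv2.resize(im[130:215,395:480],(400,400),interpolation=cv2.INTER_CUBIC)
cv2.imwrite("pics/crop.png",np.hstack([a,c]))
E
```

```text
bar z72 (array([545.2, 332.7]), 49.3, 22.1, 2.6) z65 (array([546.9, 334.9]), 49.6, 22.3, 2.6) 126
tray floor (array([ 579.5, -349.8]), 177.5, 134.2, 11.6) 2638
plate z30 (array([548.2, 334.5]), 133.8, 95.3, 10.7)
```

View pics/crop.png

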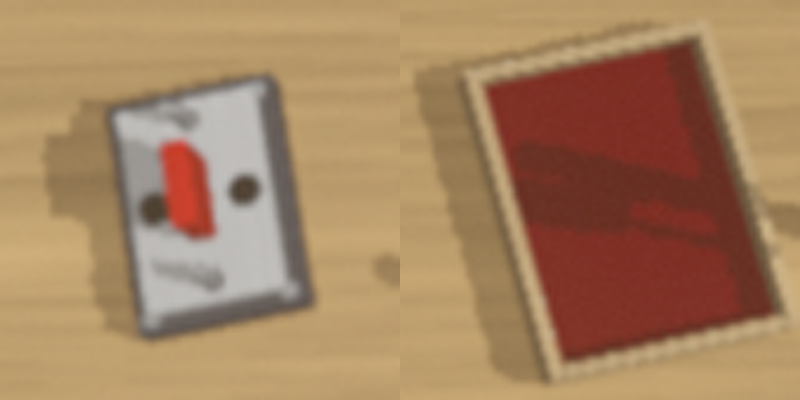

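The crop confirms it: the red bar stands on a bare plate with empty nests and two pins through it, and the dark red tray is empty. The red plate is at about (546,334) with yaw about 11°, and the tray at about (580,-350) with yaw about 12°. I'll approach above the plate now.

{"fn": "play_rows", "kwargs": {
  "moves": [
    [[1,0,0,0,-0.16],[1,0,0,0,-0.16],[1,0,0,0,-0.16],[1,0,0,0,-0.16],[1,0,0,0,0]]
  ]
}}

```text
time_s: 0.72
ee_pos: [231.4, 470.9, 230.7]
orientation: [-0.091, 0.996, -0.0, -0.0]
wrist_force: [0.2, -0.4, 0.5]
finger_gap: 85.4
grasp_force: 0.0
```

{"fn": "play_rows", "kwargs": {
  "moves": [
    [[1,-0.0355,-0.024,0,0],[1,-0.0355,-0.024,0,0],[1,-0.0355,-0.024,0,0],[1,-0.0355,-0.024,0,0],[1,-0.0355,-0.024,0,0],[1,-0.0355,-0.024,0,0],[1,-0.0355,-0.024,0,0],[1,-0.0355,-0.024,0,0],[1,0,0,0,0],[1,0,0,0,0]]
  ]
}}

```text
time_s: 1.98
ee_pos: [545.3, 334.1, 230.8]
orientation: [-0.091, 0.996, 0.0, -0.001]
wrist_force: [0.9, -0.2, -0.4]
finger_gap: 85.6
grasp_force: 0.0
```

Run:
```python
from h import *
from station import arm
s=arm.read_state();i=arm.camera_info("wrist");im=arm.read_camera("wrist")[:,:,::-1].copy()
cv2.imwrite("pics/w1.png",im);np.savez("w1.npz",**i)
print(s["ee_pos"],s["orientation"],s["time_s"]);print(i["T"].round(3))
hsv=cv2.cvtColor(im,cv2.COLOR_BGR2HSV)
b=blob(((hsv[...,0]<8)|(hsv[...,0]>172))&(hsv[...,1]>150));v,u=np.nonzero(b);print(u.min(),u.max(),v.min(),v.max())
```

```text
[545.27924965 334.13185748 230.81047007] [-9.06052310e-02  9.95886573e-01  3.03721686e-05 -7.90704130e-04] 1.975
[[-1.81000e-01  9.41000e-01  2.85000e-01  4.72889e+02]
 [ 9.83000e-01  1.73000e-01  5.30000e-02  3.19390e+02]
 [ 0.00000e+00  2.90000e-01 -9.57000e-01  3.74298e+02]
 [ 0.00000e+00  0.00000e+00  0.00000e+00  1.00000e+00]]
310 322 159 206
```

View pics/w1.png

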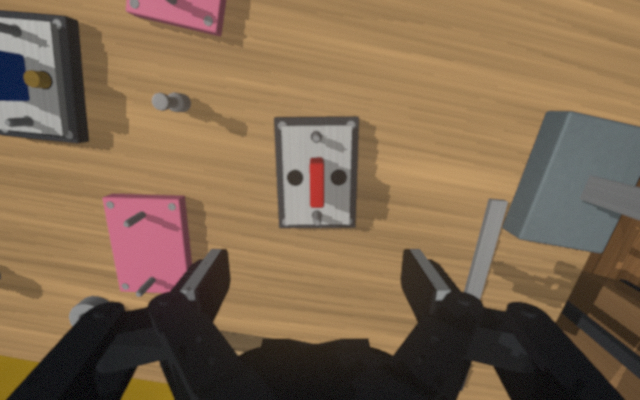

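The wrist view shows the red-bar plate at (317,172), with the bar at columns 310–322 and rows 159–206, pins at (316,136) and (317,215), and the fixture block outline at (276–358, 117–228).

Run:
```python
from h import *
i=dict(np.load("w1.npz"));im=cv2.imread("pics/w1.png");print(i["mtx"].round(1)[:2])
hsv=cv2.cvtColor(im,cv2.COLOR_BGR2HSV);H,S,V=[hsv[...,k].astype(int) for k in range(3)]
b=blob(((H<8)|(H>172))&(S>150))
print("bar",rect(i,b,72),"at z62",rect(i,b,62))
pl=(S<50)&(V>120);w=np.zeros_like(pl);w[112:232,270:364]=1
print("plate z30",rect(i,blob((pl|b)&w),30))
C=world(i,[(276,118),(358,117),(356,227),(279,227)],20);print("block",C.mean(0),np.linalg.norm(np.diff(C,axis=0),axis=1))
print("pins",world(i,[(316,135),(317,214)],55))
```

```text
[[294.5   0.  315.1]
 [  0.  294.5 197.8]]
bar (array([546.8, 334.2]), 51.2, 12.5, 10.8) at z62 (array([549.3, 334.7]), 52.9, 12.9, 10.8)
plate z30 (array([548. , 335.2]), 125.7, 86.6, 11.2)
block [549.49848425 336.37225123  20.        ] [ 95.45065865 137.86428898  99.87525337]
pins [[499.17403285 325.36103474  55.        ]
 [586.8947407  342.76676929  55.        ]]
```

{"fn": "play_rows", "kwargs": {
  "moves": [
    [[1,-0.003,0.0005,0.03,-0.01],[1,0,0,0.04,0],[1,0,0,0.04,0],[1,0,0,0.035,0],[1,0,0,0.02,0],[1,0,0,0.015,0],[1,0,0,0.013,0],[1,0,0,0,0],[1,0,0,0,0]]
  ]
}}

```text
time_s: 3.15
ee_pos: [549.3, 335.5, 39.4]
orientation: [-0.096, 0.995, 0.0, 0.001]
wrist_force: [-0.1, 0.3, 0.3]
finger_gap: 85.5
grasp_force: 0.0
```

{"fn": "play_rows", "kwargs": {
  "moves": [
    [[0,0,0,0,0],[0,0,0,0,0],[0,0,0,0,0],[0,0,0,0,0],[0,0,0,0,0],[0,0,0,0,0],[0,0,0,0,0],[0,0,0,0,0]]
  ]
}}

```text
time_s: 4.15
ee_pos: [548.9, 335.4, 38.6]
orientation: [-0.096, 0.995, 0.0, 0.0]
wrist_force: [0.7, 1.2, 1.4]
finger_gap: 15.3
grasp_force: 59.8
```

{"fn": "play_rows", "kwargs": {
  "moves": [
    [[0,0,0,-0.005,0],[0,0,0,-0.007,0],[0,0,0,-0.008,0],[0,0,0,-0.008,0],[0,0,0,-0.008,0],[0,0,0,-0.01,0],[0,0,0,-0.02,0],[0,0,0,-0.03,0],[0,0,0,-0.03,0],[0,0,0,0,0]]
  ]
}}

```text
time_s: 5.4
ee_pos: [550.8, 335.7, 168.9]
orientation: [-0.096, 0.995, 0.001, 0.004]
wrist_force: [0.1, 0.5, -3.8]
finger_gap: 15.1
grasp_force: 59.3
```

Run:
```python
from h import *
from station import arm
s=arm.read_state()
cv2.imwrite("pics/s2.png",arm.read_camera("scene")[:,:,::-1]);w=arm.read_camera("wrist")[:,:,::-1]
a=cv2.imread("pics/s2.png")[120:320,330:530]
cv2.imwrite("pics/c2.png",np.hstack([cv2.resize(a,(400,400)),cv2.resize(w[:,120:520],(400,400))]))
for k in("ee_pos","orientation","wrist_force","wrist_torque","finger_gap","qpos","time_s"):print(k,s[k])
```

```text
ee_pos [550.77419182 335.74591428 168.85275296]
orientation [-9.63855537e-02  9.95336703e-01  9.92729362e-04  3.69963181e-03]
wrist_force [ 0.08205441  0.49750147 -3.75257023]
wrist_torque [-0.01907372 -0.04125124  0.02906297]
finger_gap 15.13392140708633
qpos [ 4.43859489e-01  3.52292934e-01  3.25887565e-01  1.53675769e+00
 -6.51671681e-04  2.50784740e-01]
time_s 5.4
```

View pics/c2.png

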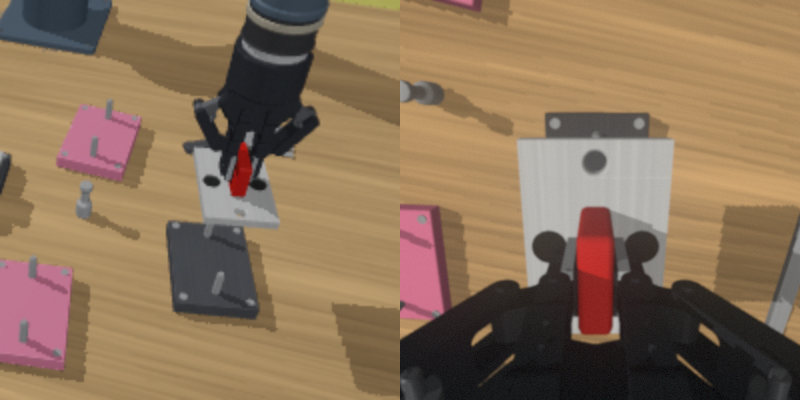

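The plate is held across its bar, level, and clear of both pins. It weighs about 3.8 N. Carrying it over to the tray now.

{"fn": "play_rows", "kwargs": {
  "moves": [
    [[0,0.0015,-0.0096,0,0],[0,0.0038,-0.024,0,0],[0,0.006,-0.0386,0,0],[0,0.0075,-0.0482,0,0],[0,0.0075,-0.0482,0,0],[0,0.0075,-0.0482,0,0],[0,0.0075,-0.0482,0,0],[0,0.0075,-0.0482,0,0],[0,0.0075,-0.0482,0,0],[0,0.0075,-0.0482,0,0]]
  ]
}}

```text
time_s: 6.75
ee_pos: [563.1, -81.0, 162.4]
orientation: [-0.096, 0.995, 0.0, -0.002]
wrist_force: [0.9, 0.3, -3.2]
finger_gap: 15.1
grasp_force: 59.1
```

{"fn": "play_rows", "kwargs": {
  "moves": [
    [[0,0.0075,-0.0482,0,0],[0,0.0075,-0.0482,0,0],[0,0.0075,-0.0482,0,0],[0,0.0075,-0.0482,0,-0.01],[0,0.006,-0.0386,0,0],[0,0.0038,-0.024,0,0],[0,0.0015,-0.0096,0,0],[0,0,0,0,0],[0,0,0,0,0]]
  ]
}}

```text
time_s: 7.88
ee_pos: [575.6, -345.7, 164.0]
orientation: [-0.102, 0.995, 0.001, -0.0]
wrist_force: [0.4, -0.2, -4.1]
finger_gap: 15.0
grasp_force: 59.1
```

Run:
```python
from h import *
from station import arm
s=arm.read_state();info=arm.camera_info("wrist")
cv2.imwrite("pics/w3.png",arm.read_camera("wrist")[:,:,::-1]);np.savez("w3.npz",**info)
for k in("ee_pos","orientation","wrist_force","finger_gap","time_s"):print(k,s[k])
```

```text
ee_pos [ 575.64312768 -345.69215354  164.0169272 ]
orientation [-1.01989873e-01  9.94785198e-01  6.10258533e-04 -3.20956172e-04]
wrist_force [ 0.42506614 -0.20663854 -4.11309217]
finger_gap 15.002806176173017
time_s 7.875
```

View pics/w3.png

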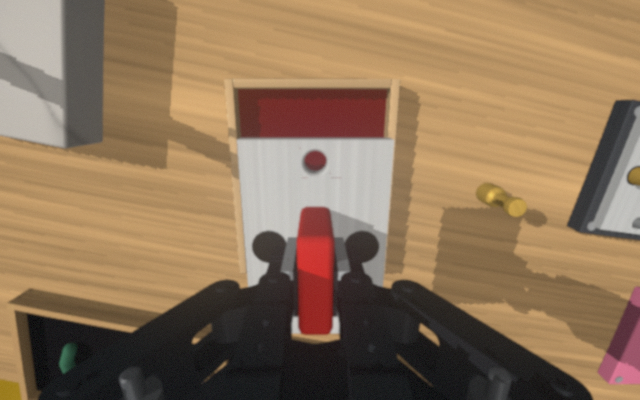

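The wrist view shows the plate level over the dark red tray and aligned with it. The tray's near rim corners are at (226,81) and (398,80).

Run:
```python
from h import *
i=dict(np.load("w3.npz"))
P=world(i,[(226,81),(398,80)],22);d=P[1]-P[0];print(P,np.hypot(*d[:2]))
n=np.array([d[1],-d[0]])/np.hypot(*d[:2]);print("yaw",np.degrees(np.arctan2(n[1],n[0])),"centre",P.mean(0)[:2]+100*n)
```

```text
[[ 496.19511109 -446.09935096   22.        ]
 [ 463.54682039 -293.15474424   22.        ]] 156.39042045623484
yaw 12.04977983828192 centre [ 577.66762507 -348.75090276]
```

{"fn": "play_rows", "kwargs": {
  "moves": [
    [[0,-0.0015,-0.003,0.01,0],[0,0,0,0.025,0],[0,0,0,0.03,0],[0,0,0,0.025,0],[0,0,0,0.015,0],[0,0,0,0.01,0],[0,0,0,0.008,0],[0,0,0,0.006,0],[0,0,0,0,0],[0,0,0,0,0]]
  ]
}}

```text
time_s: 9.18
ee_pos: [578.2, -350.0, 36.0]
orientation: [-0.101, 0.995, -0.0, 0.0]
wrist_force: [-0.1, -0.4, -3.9]
finger_gap: 15.0
grasp_force: 59.2
```

{"fn": "play_rows", "kwargs": {
  "moves": [
    [[0,0,0,0.003,0],[0,0,0,0.003,0],[0,0,0,0.002,0],[0,0,0,0.001,0],[0,0,0,0.001,0],[0,0,0,0,0],[0,0,0,0,0],[0,0,0,0,0]]
  ]
}}

```text
time_s: 10.18
ee_pos: [577.9, -349.7, 25.5]
orientation: [-0.101, 0.995, -0.0, 0.0]
wrist_force: [-0.2, -0.3, -4.4]
finger_gap: 15.3
grasp_force: 59.2
```

{"fn": "play_rows", "kwargs": {
  "moves": [
    [[0,0,0,0.0005,0],[0,0,0,0.0005,0],[0,0,0,0,0],[0,0,0,0,0]]
  ]
}}

```text
time_s: 10.68
ee_pos: [577.9, -349.7, 24.7]
orientation: [-0.101, 0.995, -0.0, 0.0]
wrist_force: [-0.1, 0.3, -1.2]
finger_gap: 15.3
grasp_force: 59.5
```

{"fn": "play_rows", "kwargs": {
  "moves": [
    [[0,0,0,0.0005,0],[0,0,0,0,0],[0,0,0,0,0],[0,0,0,0,0]]
  ]
}}

```text
time_s: 11.18
ee_pos: [578.0, -349.7, 24.7]
orientation: [-0.101, 0.995, -0.0, 0.0]
wrist_force: [-3.2, 1.5, 5.1]
finger_gap: 15.1
grasp_force: 60.2
```

The plate is seated and the floor carries it. I'll open the fingers and rise straight up.

{"fn": "play_rows", "kwargs": {
  "moves": [
    [[0.5,0,0,0,0],[0.7,0,0,0,0],[1,0,0,0,0],[1,0,0,0,0],[1,0,0,0,0],[1,0,0,0,0],[1,0,0,0,0],[1,0,0,0,0]]
  ]
}}

```text
time_s: 12.18
ee_pos: [577.9, -349.7, 23.8]
orientation: [-0.101, 0.995, -0.0, 0.0]
wrist_force: [-0.2, -0.3, 0.5]
finger_gap: 85.1
grasp_force: 0.0
```

{"fn": "play_rows", "kwargs": {
  "moves": [
    [[1,0,0,-0.01,0],[1,0,0,-0.02,0],[1,0,0,-0.03,0],[1,0,0,-0.04,0],[1,0,0,-0.04,0],[1,0,0,-0.03,0],[1,0,0,-0.02,0],[1,0,0,-0.01,0],[1,0,0,0,0],[1,0,0,0,0]]
  ]
}}

```text
time_s: 13.42
ee_pos: [577.5, -349.4, 222.7]
orientation: [-0.101, 0.995, 0.001, -0.001]
wrist_force: [0.6, 0.5, -0.7]
finger_gap: 85.3
grasp_force: 0.0
```

Run:
```python
from h import *
from station import arm
s=arm.read_state()
w=arm.read_camera("wrist")[:,:,::-1];a=arm.read_camera("scene")[:,:,::-1][120:320,120:360]
cv2.imwrite("pics/c4.png",np.hstack([cv2.resize(a,(400,333)),cv2.resize(w[:,80:560],(400,333))]))
for k in("ee_pos","wrist_force","finger_gap","time_s"):print(k,s[k])
```

```text
ee_pos [ 577.50947363 -349.41535451  222.72286977]
wrist_force [ 0.60041923  0.48805843 -0.6607963 ]
finger_gap 85.30403833637203
time_s 13.425
```

View pics/c4.png

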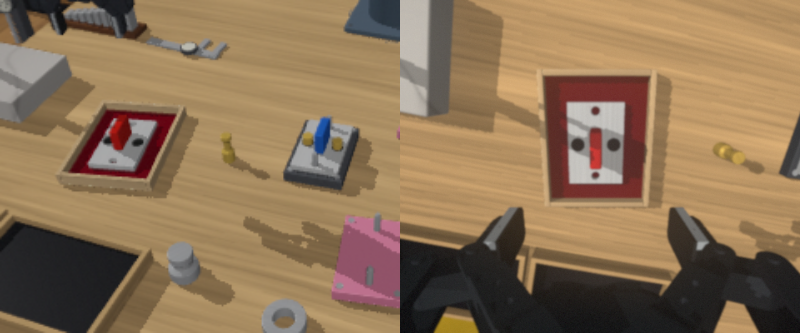

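The plate lies flat and centred in the dark red tray, the blue plate still has its bushes, and the gripper is clear.

```bash
python3 -c "
from station import arm
print(arm.job_done())"
```

```text
the job is handed in; nothing more can be done
None
```

I lifted the red-gripped plate straight off its pins, set it flat in the middle of the dark red tray, released it, and handed the job in at about 13.5 s; the blue-gripped plate was not touched.

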